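# Switch the rice cooker off keep-warm and open its lid

## Task

Supper is over and the empty rice cooker is still on keep-warm: gently press the cancel key with your fingertips (the oblong key beside the display, on the left for someone facing the cooker's front as the robot does), then press the lid release bar (the long bar between the display and the lid) so that the lid springs fully open by itself. Then draw back. Do not press the other keys, pick anything up, shove the cooker or disturb anything else on the table.

Things in the scene. Friction and masses are not known exactly. Their poses are not given: they have to be found in the camera images.
- cooker: white rice cooker, 305 mm deep (x), 230 mm wide (y), 195 mm high, about 2.9 kg, standing loose on rubber feet; origin under its centre, on the table. Its own -x is the front that faces the user, +y is the user's left. Along the front, 98 mm deep, runs a grey panel that rises 0.15 rad towards the lid (front edge 144 mm above the table); behind it is the lid, whose front face stands 33 mm behind the centre of the release bar and whose flat top is 195 mm above the table
- display (a point): centre of the display, a dark window 76 x 44 mm in the middle of the near part of the panel, between the cancel and cook keys
- cancel_top (a point): centre of the top face of the cancel key: oblong with round ends, 30 mm (y) by 16 mm (x), the near key on the left of the display, 74 mm from its centre; the point's z axis points out of the panel, y to the cooker's left; its top stands 5.5 mm above the panel
- cancel (a joint): how far the cancel key is pressed, m. Spring key: it moves 4 mm, square to the panel, and rests at 0; about 1.5 N starts it and 4 N puts it fully down.
- release_top (a point): centre of the top face of the lid release bar: oblong with round ends, 60 mm (y) by 18 mm (x), in the middle of the panel between the display and the lid; the point's z axis points out of the panel, y to the cooker's left; its top stands 6.5 mm above the panel
- release (a joint): how far the release bar is pressed, m. Spring bar: it moves 5 mm, square to the panel, and rests at 0; about 2 N starts it and 6 N puts it fully down. From 3 mm on the latch is free and the lid swings up by its own spring.
- cook_top (a point): centre of the top face of the cook key: large and round, 28 mm, the near key on the right of the display; leave alone
- cook (a joint): how far the cook key is pressed, m. Spring key: it moves 4 mm, square to the panel, and rests at 0; about 1.5 N starts it and 4 N puts it fully down.
- timer_top (a point): centre of the top face of the timer key: small and round, 16 mm, 42 mm behind the cancel key; leave alone
- timer (a joint): how far the timer key is pressed, m. Spring key: it moves 4 mm, square to the panel, and rests at 0; about 1.5 N starts it and 4 N puts it fully down.
- menu_top (a point): centre of the top face of the menu key: small and round, 16 mm, 42 mm behind the cook key; leave alone
- menu (a joint): how far the menu key is pressed, m. Spring key: it moves 4 mm, square to the panel, and rests at 0; about 1.5 N starts it and 4 N puts it fully down.
- lid_front (a point): middle of the lid's front edge, 186 mm in front of the hinge, which lies across the rear of the cooker 163 mm above the table
- lid (a joint): lid angle, rad: 0 shut and latched, 1.45 fully open and standing up at the rear. Once unlatched it rises by itself in 1 to 2 s and pushes with some 3 N at its front edge; it stays up. A finger or gripper above it only delays it.
- rice_bowl: blue ceramic rice bowl, 114 mm across, 58 mm high, near the cooker's left side; loose, leave alone; origin at the centre of its underside
- paddle_stand: white stand 75 x 55 x 60 mm holding an upright wooden rice paddle, 180 mm high in all, near the cooker's right side; loose, leave alone; origin at the centre of its underside
- tea_cup: brown earthenware tea cup, 72 mm across, 82 mm high, near the cooker's right side; loose, leave alone; origin at the centre of its underside
- soy_bottle: amber soy sauce bottle, 56 mm across, 135 mm high; loose, leave alone; origin at the centre of its underside
- tea_caddy: steel tea caddy, 76 mm across, 100 mm high; loose, leave alone; origin at the centre of its underside
- tea_bottle: green bottle of tea, 62 mm across, 190 mm high; loose, leave alone; origin at the centre of its underside
- salad_packs: two clear salad packs in one stack, 127 x 162 x 85 mm; loose, leave alone; origin at the centre of its underside
- tv_remote: black television remote lying flat, 170 x 46 x 18 mm; loose, leave alone; origin at the centre of its underside

How it is judged:
On the way, in this order (a step that is already met when the one before it is completed fails the run):
1. the cancel key is pressed at least 2.5 mm, with the lid still shut (value of joint cancel above 0.0025 m and value of joint lid below 0.1 rad), for 0.05 s.
2. the released lid has swung open (value of joint lid above 1.25 rad), for 0.2 s.
At the end, for the whole second after the job is handed in: The lid stands open (over 1.25 rad) and at rest, all keys and the release bar are up again (under 1 mm), the cooker has neither moved more than 20 mm nor tipped, and every other thing is within 20 mm of where it was and upright (value of joint lid above 1.25 rad and velocity of joint lid below 0.3 rad/s and value of joint each of cook, timer, menu, cancel, release below 0.001 m and distance of each of cooker, display, rice_bowl, paddle_stand, tea_cup, soy_bottle, tea_caddy, tea_bottle, salad_packs, tv_remote from where it was at the start of the episode below 0.02 m and angle between cooker's own z axis and vertical below 0.05 rad and angle between each of rice_bowl, paddle_stand, tea_cup, soy_bottle, tea_caddy, tea_bottle, salad_packs, tv_remote's own z axis and vertical below 0.2 rad); the robot touches nothing.
It fails at once if the cook, timer or menu key is pressed (over 1.5 mm) (value of joint any of cook, timer, menu above 0.0015 m).
It fails at once if the cooker is pressed hard (over 30 N) (contact force between the fingers and cooker above 30 N).
It fails at once if the cooker is shoved, tipped or lifted (distance of any of cooker, display from where it was at the start of the episode above 0.02 m or angle between cooker's own z axis and vertical above 0.05 rad).
It fails at once if something else on the table is shifted, lifted or knocked over (distance of any of rice_bowl, paddle_stand, tea_cup, soy_bottle, tea_caddy, tea_bottle, salad_packs, tv_remote from where it was at the start of the episode above 0.02 m or angle between any of rice_bowl, paddle_stand, tea_cup, soy_bottle, tea_caddy, tea_bottle, salad_packs, tv_remote's own z axis and vertical above 0.2 rad).
It also fails if it takes over 42 s, if anything falls off the work surface, if the arm or the gripper's body presses on something with over 40 N, if the wrist force passes 120 N, or if a joint passes its speed limit or range.

## Robot

A 6-joint arm with a two-finger parallel gripper is mounted at the origin on the work surface. World frame = base frame: x ahead of the robot, y to its left, z up, the work surface at z = 0. Lengths are in m, angles in rad, forces in N, time in s.
With the tool pointing down it reaches from about 0.275 to 0.825 m from the base axis. Payload 5.2 kg.
Tool frame: the origin (TCP) lies midway between the tips of the shut fingers; the grasp point (between the pads) lies robot.grasp_offset behind it (robot.grasp_offset is the distance from the TCP to the grasp point, in m); z points along the fingers, y is the line along which they close (so a half turn about z gives the same grasp; the last joint's range is limited). The gripper opens to 93 mm and grips with 3 to 60 N. Pads are 15 mm wide; open, the fingers measure 128 mm over their backs; the gripper's body (75 mm by 188 mm) begins 65 mm behind the grasp point.
Start: joints at [-1.312, 0.259, 1.535, -0, 1.348, -0.203], TCP at [0.245, -0.492, 0.189] pointing down, gripper open.
Joint ranges: [-3.14, 3.14], [-0.91, 2.08], [0.19, 2.58], [-1.22, 4.36], [0.22, 2.71], [-3.12, 3.12]. Speed limits (rad/s): [2.57, 2.57, 3.14, 3.14, 3.14, 3.14].

## Interface

Orientations are given as a unit quaternion [x, y, z, w].
In Python, from cell import robot gives the robot as it stands.
- The arm moves only by the tool play_rows, never from a script. Its argument "rows" is a list that holds one entry, the list of rows, each a list of 6 numbers: the shift along the tool's x, y, z in units of 40 mm (1.0 is 40 mm), then the turn, a rotation vector about the tool's x, y, z in units of 6 degrees (1.0 is 6 degrees). In form: [[[tx, ty, tz, rx, ry, rz], ...]]. A call has 1 to 12 rows; each row is the pose to reach, as a shift and turn from the pose commanded when the call began, along the tool's axes at that moment; what a row does not reach only later rows make up. A row lasts 1/8 s, in which the tool goes at most 62.5 mm and 10.7 degrees, less where a joint would pass 70% of its speed; a pose out of reach is approached as far as the arm can. A call with a gripper value outside its range is refused whole. "claw" is the finger opening in mm, from 0 to 93, set as the call begins (left out, the last holds). The fingers move at their own pace and stop on an object; "newtons" is the grip in N (left out, the last holds). Time passes only in rows, so rows that repeat a pose let the fingers close. It gives the time, the measured TCP pose, the force, the opening and the grip force at its end, in the units of the state.
- robot.sense(): the state, without advancing time (a new reading comes with each control period).
- robot.grab_frame(name): name is "scene" or "top"; returns a dict with "frame" (400x640x3 uint8, red, green, blue), "K" (3x3 intrinsics, pixels), "R" (3x3) and "t" (3): a world point X has camera coordinates R X + t. Camera axes: x right, y down, z forward; pixel columns grow to the right and rows downward; lengths in m; the calibration is good to about 2 mm. A picture is of the moment at which its call begins. There is no depth.
- robot.finish_job(): hands the job in; it is judged then, once.
The state is a dict: "time_s": time; "q": joint angles; "dq": joint speeds; "joint_torque": joint torques, N m; "position": TCP position; "tool_rot": TCP orientation; "wrist_force": force on the tool from outside, world axes, zero at the start; "ft_torque": the same for the moment, N m; "finger_gap": finger opening in m; "grip_force": force on a finger pad.
Only numpy, scipy, OpenCV 4.12 (cv2) and the standard library are available. Lean on these libraries where they do the work, as an engineer would, in place of code of your own. Each camera call takes 0.05 s, during which the arm holds its last target. There are 200 camera calls.

## Working session

There is one attempt and no reset: what is moved stays moved. The work goes in short steps, Python scripts to look and compute and a tool call to move; the robot and the scene stay as the last step left them, time stands still between calls to the robot, and variables do not carry over. Pictures are saved under pics/ and viewed, at most 10 in all, crops included, and the job is handed in when it is done.

Besides the shell and the picture viewer there is one more tool, called after ">>>" as name([rows], argument=value, ...), one row to a line, values as JSON. play_rows: Moves the arm, as the interface text tells. Its arguments: {"type":"object","properties":{"rows":{"type":"array"},"claw":{"type":"number"},"newtons":{"type":"number"}},"required":["rows"]}

```bash
ls; mkdir -p pics
python3 - <<'E'
from cell import robot
import cv2,pickle
d={}
for n in("scene","top"):
    f=robot.grab_frame(n);d[n]=f
    cv2.imwrite(f"pics/{n}0.png",f["frame"][:,:,::-1]);print(n,f["K"],f["R"],f["t"])
pickle.dump(d,open("f0.pkl","wb"))
s=robot.sense();print(s["position"],s["tool_rot"],s["time_s"],s["finger_gap"],s["wrist_force"],robot.grasp_offset)
E
```

```text
pics
scene [[366.85238944   0.         322.33112298]
 [  0.         366.85238944 191.63189693]
 [  0.           0.           1.        ]] [[ 0.2879528   0.9576119   0.00791408]
 [ 0.82875937 -0.24504918 -0.50309921]
 [-0.47983445  0.15142769 -0.86419243]] [-0.18832684 -0.37085558  1.4596631 ]
top [[442.64914111   0.         321.43284048]
 [  0.         442.64914111 196.92566985]
 [  0.           0.           1.        ]] [[ 1.31538492e-04 -9.99940451e-01  1.09122591e-02]
 [-9.98670174e-01 -6.93931880e-04 -5.15500028e-02]
 [ 5.15545054e-02 -1.08909669e-02 -9.98610795e-01]] [0.02416897 0.53304721 1.63366231]
[ 0.24492678 -0.4918515   0.18810964] [ 9.73460161e-01  2.28855099e-01 -3.50654920e-05 -8.11178222e-04] 0.1 0.09292733498568398 [0.45700639 0.81901088 1.21832273] 0.0188
```

View pics/scene0.png

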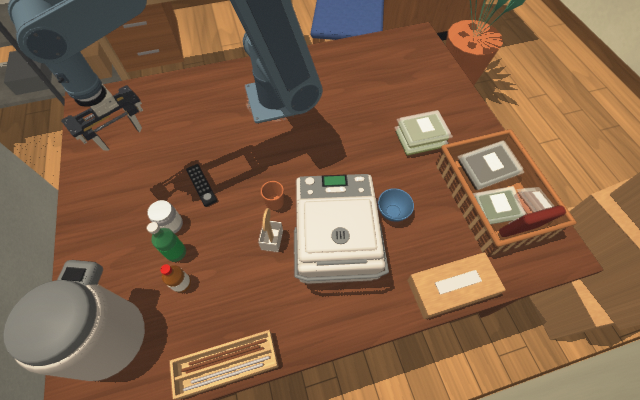

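View pics/top0.png

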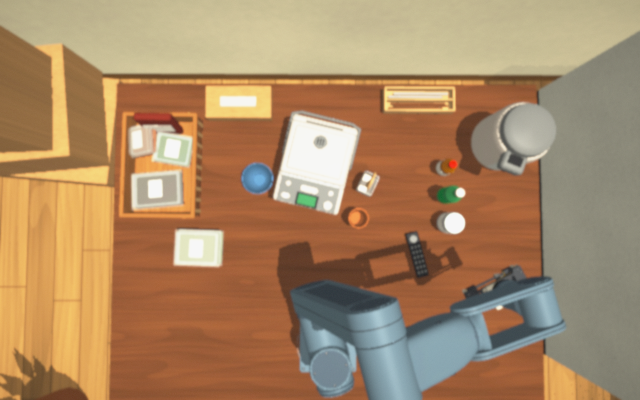

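The top view shows the cooker around (318,160), with its panel facing the robot and the display near (306,200). The scene view shows the panel near (335,185). Next I'll zoom in on the panel in both.

Run:
```python
import cv2,pickle,numpy as np
d=pickle.load(open("f0.pkl","rb"))
a=d["top"]["frame"][165:220,265:355];b=d["scene"]["frame"][168:208,290:380]
im=np.vstack([cv2.resize(a,(720,440),interpolation=cv2.INTER_CUBIC)[:330] if 0 else cv2.resize(a,(480,293),interpolation=cv2.INTER_CUBIC),cv2.resize(b,(480,213),interpolation=cv2.INTER_CUBIC)])
cv2.imwrite("pics/z.png",im[:,:,::-1])
```

```text
(no output)
```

View pics/z.png

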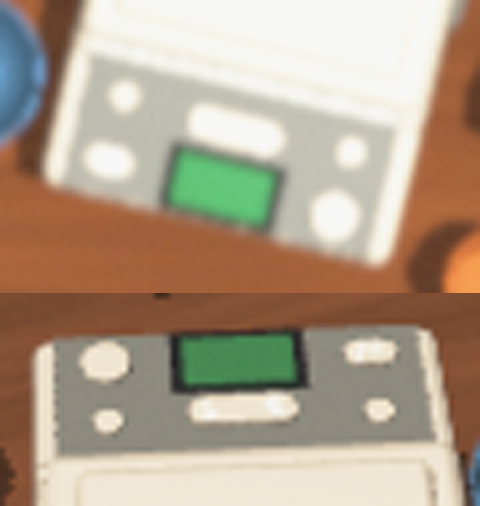

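Top crop: cancel is at (108,160), which is pixel (285.3,195). The release bar is at (309.4,189.4), timer (288.4,183), menu (330.6,193.3) and cook (327.8,205.3). The scene crop shows the same keys mirrored. I'll take the centroids and triangulate.

```bash
cat > h.py <<'E'
import cv2,pickle,numpy as np
s=480/90
seed={"top":dict(o=(265,165),cancel=(108,160),timer=(125,96),release=(237,130),menu=(350,151),cook=(335,215)),
"scene":dict(o=(290,168),cancel=(370,57),timer=(379,116),release=(243,114),menu=(108,127),cook=(105,68))}
def cents(d):
    out={}
    for v,S in seed.items():
        x0,y0=S["o"];w,h=(90,55) if v=="top" else (90,40)
        g=cv2.cvtColor(d[v]["frame"],cv2.COLOR_RGB2GRAY)[y0:y0+h,x0:x0+w]
        g=cv2.resize(g,None,fx=8,fy=8,interpolation=cv2.INTER_CUBIC)
        for k in("cancel","timer","release","menu","cook"):
            cx,cy=np.array(S[k])/s*8
            pk=int(g[int(cy)-6:int(cy)+6,int(cx)-6:int(cx)+6].mean())
            bg=190 if v=="top" else 140
            bg=int(np.median(g[g<pk-25][g[g<pk-25]>110])) if (g<pk-25).any() else bg
            m=(g>(pk+bg)/2).astype(np.uint8)
            n,l,st,c=cv2.connectedComponentsWithStats(m)
            i=l[int(cy),int(cx)]
            out[v,k]=(c[i]+.5)/8-.5+[x0,y0]; print(v,k,pk,bg,st[i,2:]/8,out[v,k].round(2))
    return out
E
python3 - <<'E'
from h import *
d=pickle.load(open("f0.pkl","rb"));c=cents(d)
P={v:d[v]["K"]@np.c_[d[v]["R"],d[v]["t"]] for v in d}
for k in("cancel","timer","release","menu","cook"):
    X=cv2.triangulatePoints(P["top"],P["scene"],c["top",k].reshape(2,1),c["scene",k].reshape(2,1));X=(X[:3]/X[3]).ravel()
    print(k,X.round(4))
E
```

```text
top cancel 247 134 [ 12.  10. 739.] [284.9  194.93]
top timer 246 134 [   76.5    49.5 16954. ] [316.83 182.01]
top release 247 134 [   76.5    49.5 16954. ] [316.83 182.01]
top menu 247 134 [   76.5    49.5 16954. ] [316.83 182.01]
top cook 247 134 [   76.5    49.5 16954. ] [316.83 182.01]
scene cancel 236 138 [  9.625   4.5   277.375] [358.9 178.4]
scene timer 229 138 [  5.375   4.125 139.375] [360.72 189.45]
scene release 229 138 [ 20.5     5.5   740.375] [335.19 189.1 ]
scene menu 230 138 [  5.375   4.25  140.5  ] [309.76 191.5 ]
scene cook 229 138 [  9.      7.375 406.25 ] [309.17 180.35]
cancel [0.5328 0.1504 0.1461]
timer [0.5882 0.0736 0.2219]
release [0.5751 0.0484 0.2011]
menu [0.5692 0.0203 0.1968]
cook [0.5648 0.0206 0.2485]
```

```bash
sed -i 's/^            bg=int.*$/            bg=195 if v=="top" else 138/' h.py
python3 - <<'E'
from h import *
from scipy.optimize import least_squares
d=pickle.load(open("f0.pkl","rb"));c=cents(d)
P={v:d[v]["K"]@np.c_[d[v]["R"],d[v]["t"]] for v in d}
ks=("cancel","timer","release","menu","cook");X={}
for k in ks:
    x=cv2.triangulatePoints(P["top"],P["scene"],c["top",k].reshape(2,1),c["scene",k].reshape(2,1));X[k]=(x[:3]/x[3]).ravel()
    print(k,X[k].round(4))
# per-view rays onto nominal heights
def ray(v,p,z):
    R,t,K=(d[v][i] for i in("R","t","K"));o=-R.T@t;r=R.T@np.linalg.inv(K)@[*p,1];return o+r*(z-o[2])/r[2]
for k,z in zip(ks,(.153,.158,.160,.158,.153)): print(k,ray("top",c["top",k],z)[:2].round(4),ray("scene",c["scene",k],z)[:2].round(4))
v=(X["cancel"]+X["timer"]-X["cook"]-X["menu"])/2;print("yaw",np.arctan2(-v[0],v[1]),np.linalg.norm(v))
E
```

```text
top cancel 247 195 [  9.125   6.75  376.875] [285.03 194.73]
top timer 246 195 [  5.625   5.5   188.75 ] [287.95 182.56]
top release 247 195 [ 18.      9.75  916.875] [308.82 188.93]
top menu 247 195 [  5.5    5.75 202.25] [330.42 193.08]
top cook 247 195 [  9.     9.5  531.25] [327.32 205.11]
scene cancel 236 138 [  9.625   4.5   277.375] [358.9 178.4]
scene timer 229 138 [  5.375   4.125 139.375] [360.72 189.45]
scene release 229 138 [ 20.5     5.5   740.375] [335.19 189.1 ]
scene menu 230 138 [  5.375   4.25  140.5  ] [309.76 191.5 ]
scene cook 229 138 [  9.      7.375 406.25 ] [309.17 180.35]
cancel [0.5335 0.1499 0.1474]
timer [0.5747 0.1399 0.154 ]
release [0.5529 0.0687 0.1549]
menu [ 0.5389 -0.0048  0.1537]
cook [0.498  0.0053 0.1475]
cancel [0.5333 0.1498] [0.5365 0.1478]
timer [0.5744 0.1397] [0.5767 0.1386]
release [0.5526 0.0688] [0.5556 0.0672]
menu [ 0.5387 -0.0046] [ 0.5413 -0.0054]
cook [0.498  0.0059] [0.5012 0.004 ]
yaw -0.24117312536709637 0.14893456987803064
```

```bash
cat >> h.py <<'E'
from scipy.spatial.transform import Rotation as Ro
yaw=-.241
C=Ro.from_euler("z",yaw)*Ro.from_euler("y",-.15)   # panel frame: z out of panel
T=C*Ro.from_euler("x",np.pi)                       # tool frame for pressing
cancel=np.array([.535,.149,.1535]);release=np.array([.554,.068,.160])
def row(p,R=T):
    from cell import robot
    s=robot.sense();R0=Ro.from_quat(s["tool_rot"])
    print(np.r_[R0.inv().apply(p-s["position"])/.04,(R0.inv()*R).as_rotvec()/np.radians(6)].round(3))
E
python3 - <<'E'
from h import *
print(T.as_matrix().round(3)); n=C.apply([0,0,1])
row(cancel+.10*n);row(cancel+.03*n);row(cancel)
E
```

```text
[[ 0.96  -0.239  0.145]
 [-0.236 -0.971 -0.036]
 [ 0.149  0.    -0.989]]
[ 13.346 -11.356  -1.585  -0.519   1.375   6.697]
[ 13.545 -11.184   0.146  -0.519   1.375   6.697]
[ 13.63  -11.111   0.887  -0.519   1.375   6.697]
```

>>> play_rows([
  [[0, 0, -1.4, 0, 0, 0], [0, 0, -2.8, 0, 0, 0], [1.2, -1, -2.8, 0, 0, 0.8], [2.4, -2, -2.8, -0.1, 0.3, 1.6], [3.6, -3, -2.8, -0.15, 0.4, 2.4], [4.8, -4, -2.8, -0.2, 0.5, 3.2], [6, -5, -2.8, -0.25, 0.7, 4], [7.2, -6, -2.8, -0.3, 0.8, 4.6], [8.4, -7, -2.8, -0.4, 1, 5.2], [9.6, -8, -2.8, -0.45, 1.2, 5.8], [10.8, -9.1, -2.8, -0.5, 1.3, 6.3], [12, -10.2, -2.8, -0.52, 1.37, 6.7]],
], claw=0, newtons=10)

```text
time_s: 1.6
position: [0.4912, 0.084, 0.3008]
tool_rot: [0.99, -0.121, 0.075, 0.01]
wrist_force: [1.0, -0.4, -0.2]
finger_gap: 0.0007
grip_force: 0.0
```

Run:
```python
from h import *
n=C.apply([0,0,1]);row(cancel+.04*n);row(cancel)
```

```text
[ 0.111 -1.845  2.738  0.018 -0.009 -0.013]
[ 0.11  -1.847  3.738  0.018 -0.009 -0.013]
```

>>> play_rows([
  [[0.1, -0.9, 0.7, 0, 0, 0], [0.11, -1.85, 1.5, 0, 0, 0], [0.11, -1.85, 2.3, 0, 0, 0], [0.11, -1.85, 2.8, 0, 0, 0], [0.11, -1.85, 2.8, 0, 0, 0], [0.11, -1.85, 2.8, 0, 0, 0]],
])

```text
time_s: 2.35
position: [0.5297, 0.1484, 0.1914]
tool_rot: [0.99, -0.12, 0.075, 0.01]
wrist_force: [-0.2, -0.7, -0.0]
finger_gap: 0.0005
grip_force: 0.0
```

Run:
```python
from h import *
from cell import robot
row(cancel)
ims=[]
for v,(a,b,c,e) in dict(top=(160,225,260,360),scene=(120,210,280,410)).items():
    ims.append(cv2.resize(robot.grab_frame(v)["frame"][a:b,c:e],(480,300),interpolation=cv2.INTER_CUBIC))
cv2.imwrite("pics/z2.png",np.vstack(ims)[:,:,::-1])
```

```text
[-0.018 -0.047  0.957  0.014 -0.011 -0.003]
```

View pics/z2.png

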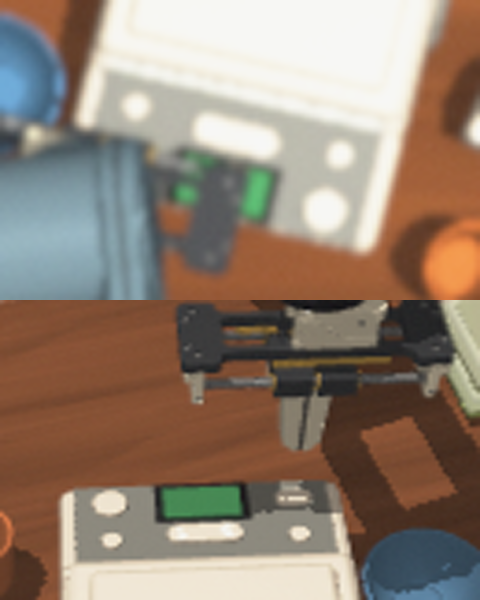

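The closed fingertips hang above the cancel key, which shows in the lower crop at about (295,495). The alignment agrees with the measurement, so I'll descend gently.

>>> play_rows([
  [[0, -0.05, 0.4, 0, 0, 0], [0, -0.05, 0.75, 0, 0, 0], [0, -0.05, 0.85, 0, 0, 0], [0, -0.05, 0.9, 0, 0, 0], [0, -0.05, 0.9, 0, 0, 0], [0, -0.05, 0.9, 0, 0, 0]],
])

```text
time_s: 3.2
position: [0.5352, 0.1491, 0.1555]
tool_rot: [0.99, -0.12, 0.075, 0.01]
wrist_force: [-0.0, 0.1, -0.7]
finger_gap: 0.0006
grip_force: 0.0
```

>>> play_rows([
  [[0, 0, 0.04, 0, 0, 0], [0, 0, 0.06, 0, 0, 0], [0, 0, 0.06, 0, 0, 0], [0, 0, 0.06, 0, 0, 0]],
])

```text
time_s: 3.7
position: [0.5353, 0.149, 0.1527]
tool_rot: [0.99, -0.12, 0.074, 0.01]
wrist_force: [-0.8, -0.4, 0.2]
finger_gap: 0.0007
grip_force: 0.0
```

>>> play_rows([
  [[0, 0, 0.03, 0, 0, 0], [0, 0, 0.05, 0, 0, 0], [0, 0, 0.05, 0, 0, 0]],
])

```text
time_s: 4.08
position: [0.5355, 0.1489, 0.1506]
tool_rot: [0.99, -0.12, 0.074, 0.01]
wrist_force: [-0.5, -0.2, 0.6]
finger_gap: 0.0005
grip_force: 0.0
```

>>> play_rows([
  [[0, 0, 0.03, 0, 0, 0], [0, 0, 0.05, 0, 0, 0], [0, 0, 0.05, 0, 0, 0]],
])

```text
time_s: 4.45
position: [0.5359, 0.1488, 0.1486]
tool_rot: [0.99, -0.12, 0.074, 0.01]
wrist_force: [0.1, -0.1, 0.6]
finger_gap: 0.0006
grip_force: 0.0
```

>>> play_rows([
  [[0, 0, 0.03, 0, 0, 0], [0, 0, 0.03, 0, 0, 0], [0, 0, 0.03, 0, 0, 0]],
])

```text
time_s: 4.82
position: [0.5361, 0.1488, 0.1475]
tool_rot: [0.99, -0.12, 0.074, 0.01]
wrist_force: [0.2, 0.0, 0.3]
finger_gap: 0.0005
grip_force: 0.0
```

Run:
```python
from h import *
from cell import robot
f=[]
for i in range(6):
    fr=robot.grab_frame("scene")["frame"];f.append(robot.sense()["wrist_force"])
print(np.mean(f,0),robot.sense()["position"])
cv2.imwrite("pics/z3.png",cv2.resize(fr[150:210,290:390],(800,480),interpolation=cv2.INTER_CUBIC)[:,:,::-1])
```

```text
[ 0.10581603 -0.06913371  0.57738816] [0.53608301 0.14882198 0.14756467]
```

View pics/z3.png

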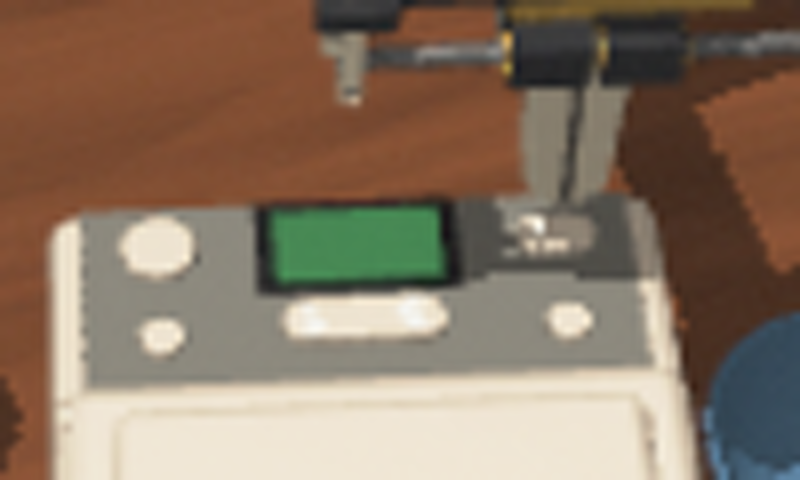

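Run:
```python
from h import *
from cell import robot
d=pickle.load(open("f0.pkl","rb"));p=robot.sense()["position"]
P={v:d[v]["K"]@np.c_[d[v]["R"],d[v]["t"]] for v in d}
def pr(v,X): u=P[v]@np.r_[X,1];return (u[:2]/u[2]).round(2)
print("tcp",pr("scene",p),"crop",((pr("scene",p)-[290,150])*8).round())
print("tip rear corner crop",(pr("scene",p+T.apply([.0075,0,0]))-[290,150])*8)
print("cancel",pr("scene",cancel),(pr("scene",cancel)-[290,150])*8, (pr("scene",release)-[290,150])*8)
```

```text
tcp [359.01 179.17] crop [552. 233.]
tip rear corner crop [554.4  248.64]
cancel [359.13 177.8 ] [553.04 222.4 ] [362.16 308.56]
```

Run:
```python
from h import *
d=pickle.load(open("f0.pkl","rb"))
P={v:d[v]["K"]@np.c_[d[v]["R"],d[v]["t"]] for v in d}
def pr(v,X): u=P[v]@np.r_[X,1];return (u[:2]/u[2]).round(2)
p=np.array([.5297,.1484,.1914]);print("earlier tcp",pr("scene",p),pr("scene",p+T.apply([.0075,0,0])))
p=np.array([.5361,.1488,.1476])
for a in (0,.01,.02,.03): print(a,pr("scene",p-T.apply([0,0,a])),pr("scene",p-T.apply([a,0,0])))
# initial open gripper in first frame
f=d["scene"]["frame"];cv2.imwrite("pics/z4.png",cv2.resize(f[70:170,50:160],(660,600),interpolation=cv2.INTER_CUBIC)[:,:,::-1])
p=np.array([.2449,-.4919,.1881]);R=Ro.from_quat([.97346,.228855,0,0])
for s in(-1,1): print("start tips crop",(pr("scene",p+R.apply([0,s*.0465,0]))-[50,70])*6,(pr("scene",p+R.apply([0,s*.0645,0]))-[50,70])*6)
```

```text
earlier tcp [359.56 169.36] [359.86 171.28]
0 [359.   179.17] [359.   179.17]
0.01 [359.27 176.97] [358.63 176.65]
0.02 [359.53 174.74] [358.25 174.16]
0.03 [359.81 172.48] [357.88 171.7 ]
start tips crop [547.56 397.38] [579.24 378.54]
start tips crop [378.12 498.12] [344.16 518.28]
```

View pics/z4.png

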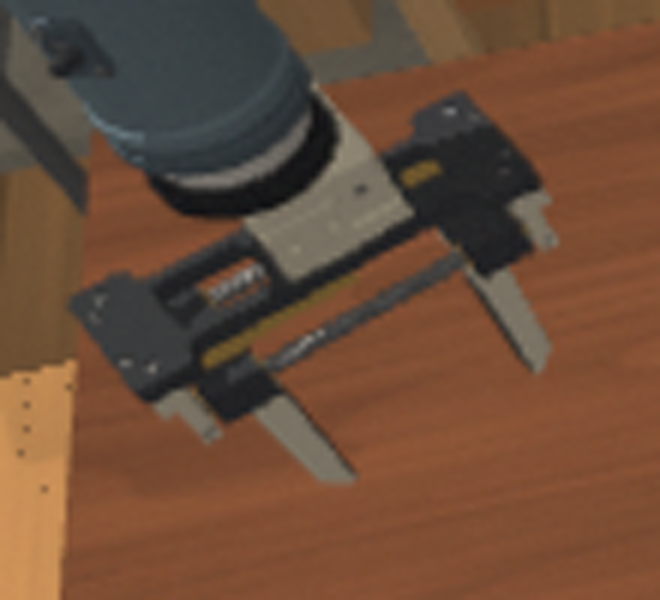

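Run:
```python
from h import *
from scipy.optimize import least_squares
d=pickle.load(open("f0.pkl","rb"))
P=d["scene"]["K"]@np.c_[d["scene"]["R"],d["scene"]["t"]]
def pr(X): u=P@np.r_[X,1];return u[:2]/u[2]
R0=Ro.from_quat([.97346,.228855,0,0])
obs=[(np.array([.2449,-.4919,.1881]),R0,np.array([50+438/6,70+422/6])),
(np.array([.5297,.1484,.1914]),T,np.array([362.06,164.4])),(np.array([.5361,.1488,.1476]),T,np.array([361,175.3]))]
r=least_squares(lambda o:np.concatenate([pr(p+R.apply(o))-q for p,R,q in obs]),np.zeros(3));print("tool frame off",r.x,r.fun)
r=least_squares(lambda o:np.concatenate([pr(p+o)-q for p,R,q in obs]),np.zeros(3));print("world off",r.x,r.fun)
for k in((0,0,-.0188),): print([pr(p+R.apply(k))-q for p,R,q in obs])
```

```text
tool frame off [ 0.04152671  0.00398818 -0.06443601] [-0.02090225 -0.47272611 -0.2987052   0.30030865  0.09104611  0.10679807]
world off [0.00676096 0.00119626 0.03103133] [ 0.06881439 -0.65964834 -0.2386136   0.65190739  0.17834304 -0.01898254]
[array([1.48921637, 0.275087  ]), array([-1.97970987,  0.521518  ]), array([-1.49768439, -0.28902452])]
```

Run:
```python
from h import *
d=pickle.load(open("f0.pkl","rb"))
P=d["top"]["K"]@np.c_[d["top"]["R"],d["top"]["t"]]
def pr(X): u=P@np.r_[X,1];return u[:2]/u[2]
f=d["top"]["frame"];cv2.imwrite("pics/z5.png",cv2.resize(f[255:325,450:560],(770,490),interpolation=cv2.INTER_CUBIC)[:,:,::-1])
p=np.array([.2449,-.4919,.1881]);R=Ro.from_quat([.97346,.228855,0,0])
for s in(-1,1): print("start tips crop",(pr(p+R.apply([0,s*.055,0]))-[450,255])*7,"30mm up",(pr(p+R.apply([0,s*.055,-.03]))-[450,255])*7)
```

```text
start tips crop [ 93.77486449 236.83116664] 30mm up [115.27224747 246.9438355 ]
start tips crop [299.53416438 131.91384591] 30mm up [325.2713252 139.8118035]
```

View pics/z5.png

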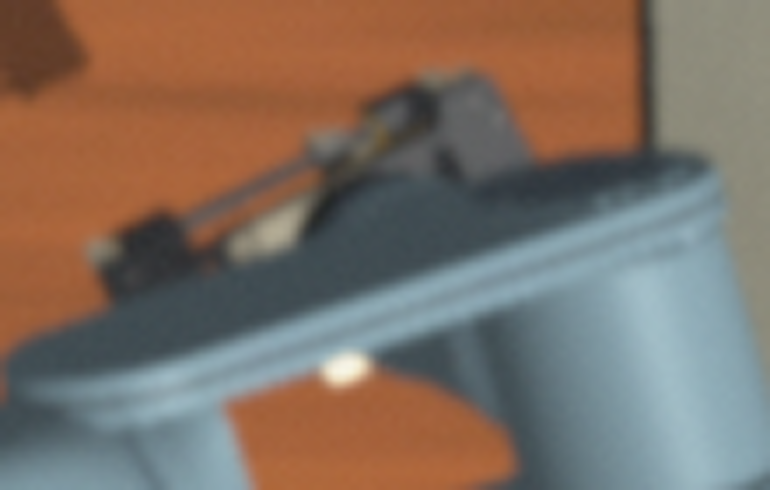

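From the top view, the visible fingertips at (100,250) and (325,145) sit about 20–30 mm short of the reported TCP along the tool axis. The lateral position agrees. I'll keep descending in small, force-checked steps.

>>> play_rows([
  [[0, 0, 0.1, 0, 0, 0], [0, 0, 0.2, 0, 0, 0], [0, 0, 0.2, 0, 0, 0]],
])

```text
time_s: 5.5
position: [0.5369, 0.1484, 0.139]
tool_rot: [0.99, -0.12, 0.074, 0.01]
wrist_force: [0.9, 0.6, -0.4]
finger_gap: 0.0007
grip_force: 0.0
```

>>> play_rows([
  [[0, 0, 0.05, 0, 0, 0], [0, 0, 0.05, 0, 0, 0]],
])

```text
time_s: 5.75
position: [0.5375, 0.1484, 0.1375]
tool_rot: [0.99, -0.12, 0.074, 0.01]
wrist_force: [-0.6, -0.5, 0.2]
finger_gap: 0.0005
grip_force: 0.0
```

>>> play_rows([
  [[0, 0, 0.05, 0, 0, 0], [0, 0, 0.05, 0, 0, 0]],
])

```text
time_s: 6.0
position: [0.5377, 0.1483, 0.1355]
tool_rot: [0.99, -0.12, 0.074, 0.01]
wrist_force: [0.6, 0.1, -0.2]
finger_gap: 0.0006
grip_force: 0.0
```

>>> play_rows([
  [[0, 0, 0.05, 0, 0, 0], [0, 0, 0.05, 0, 0, 0]],
])

```text
time_s: 6.25
position: [0.538, 0.1483, 0.1335]
tool_rot: [0.99, -0.12, 0.074, 0.01]
wrist_force: [0.2, -0.4, -1.5]
finger_gap: 0.0006
grip_force: 0.0
```

>>> play_rows([
  [[0, 0, 0.05, 0, 0, 0], [0, 0, 0.05, 0, 0, 0]],
])

```text
time_s: 6.5
position: [0.5383, 0.1482, 0.1315]
tool_rot: [0.99, -0.12, 0.074, 0.01]
wrist_force: [-0.3, -0.7, -0.6]
finger_gap: 0.0005
grip_force: 0.0
```

Run:
```python
from h import *
from cell import robot
f=[]
for i in range(4):
    fr=robot.grab_frame("scene")["frame"];f.append(robot.sense()["wrist_force"])
print(np.mean(f,0),robot.sense()["position"])
cv2.imwrite("pics/z6.png",cv2.resize(fr[150:210,290:390],(800,480),interpolation=cv2.INTER_CUBIC)[:,:,::-1])
```

```text
[-0.01973382  0.20641458  0.40376157] [0.53843066 0.14821108 0.13175222]
```

View pics/z6.png

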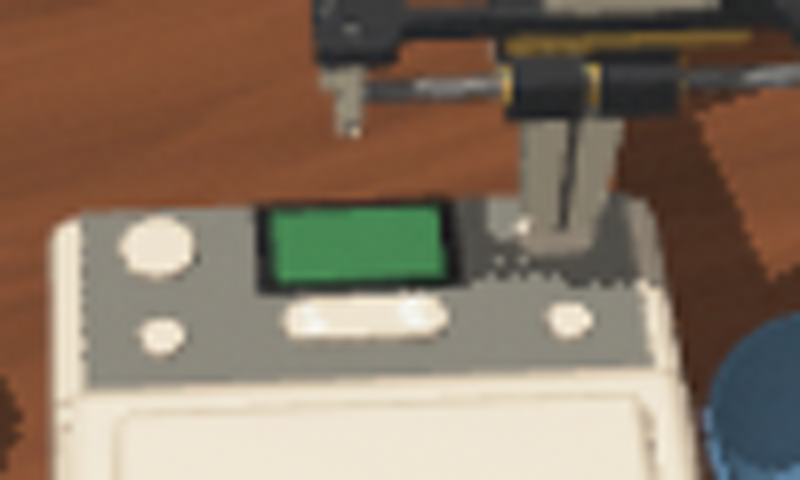

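The tip at crop (562,232) is now just above the key, well inside its oblong. Continuing.

>>> play_rows([
  [[0, 0.05, 0.05, 0, 0, 0], [0, 0.05, 0.05, 0, 0, 0]],
])

```text
time_s: 6.95
position: [0.538, 0.146, 0.1295]
tool_rot: [0.99, -0.12, 0.074, 0.01]
wrist_force: [0.3, 0.6, -0.2]
finger_gap: 0.0004
grip_force: 0.0
```

>>> play_rows([
  [[0, 0, 0.05, 0, 0, 0], [0, 0, 0.05, 0, 0, 0]],
])

```text
time_s: 7.2
position: [0.5384, 0.1461, 0.1276]
tool_rot: [0.99, -0.12, 0.074, 0.01]
wrist_force: [0.1, -0.5, -0.5]
finger_gap: 0.0005
grip_force: 0.0
```

>>> play_rows([
  [[0, 0, 0.05, 0, 0, 0], [0, 0, 0.05, 0, 0, 0]],
])

```text
time_s: 7.45
position: [0.5387, 0.146, 0.1256]
tool_rot: [0.99, -0.12, 0.074, 0.01]
wrist_force: [-0.3, 0.8, -1.1]
finger_gap: 0.0004
grip_force: 0.0
```

>>> play_rows([
  [[0, 0, 0.05, 0, 0, 0], [0, 0, 0.05, 0, 0, 0]],
])

```text
time_s: 7.7
position: [0.5392, 0.146, 0.1239]
tool_rot: [0.99, -0.12, 0.075, 0.01]
wrist_force: [0.5, 0.1, 1.5]
finger_gap: 0.0005
grip_force: 0.8
```

>>> play_rows([
  [[0, 0, 0.04, 0, 0, 0], [0, 0, 0.04, 0, 0, 0]],
])

```text
time_s: 7.95
position: [0.5395, 0.1459, 0.1224]
tool_rot: [0.99, -0.12, 0.075, 0.01]
wrist_force: [-0.5, 0.2, 3.0]
finger_gap: 0.0005
grip_force: 1.2
```

The key is in contact and the force is rising as its spring should. I'll press the last bit.

>>> play_rows([
  [[0, 0, 0.03, 0, 0, 0], [0, 0, 0.03, 0, 0, 0]],
])

```text
time_s: 8.2
position: [0.5396, 0.1459, 0.1212]
tool_rot: [0.99, -0.12, 0.075, 0.01]
wrist_force: [-0.6, -0.3, 2.2]
finger_gap: 0.0003
grip_force: 1.6
```

>>> play_rows([
  [[0, 0, 0.02, 0, 0, 0], [0, 0, 0.02, 0, 0, 0]],
])

```text
time_s: 8.45
position: [0.5397, 0.1459, 0.1204]
tool_rot: [0.99, -0.12, 0.075, 0.01]
wrist_force: [-0.2, 1.8, 3.5]
finger_gap: 0.0002
grip_force: 1.9
```

>>> play_rows([
  [[0, 0, 0.03, 0, 0, 0], [0, 0, 0.03, 0, 0, 0]],
])

```text
time_s: 8.7
position: [0.5399, 0.1458, 0.12]
tool_rot: [0.99, -0.12, 0.075, 0.01]
wrist_force: [-4.0, -0.6, 9.7]
finger_gap: 0.0005
grip_force: 5.2
```

Run:
```python
from h import *
from cell import robot
f=[]
for i in range(4):
    fr=robot.grab_frame("scene");f.append(robot.sense()["wrist_force"])
print(np.mean(f,0),robot.sense()["position"])
```

```text
[-3.84476909  0.72824385  9.76715444] [0.53984005 0.14585735 0.12002197]
```

The key hit its hard stop at TCP z=0.120 with about 10 N, so cancel is fully pressed. Retract and head for the bar.

>>> play_rows([
  [[0, 0, -0.5, 0, 0, 0], [0, 0, -1, 0, 0, 0], [0, 0, -1, 0, 0, 0], [0, 0, -1, 0, 0, 0]],
])

```text
time_s: 9.4
position: [0.5334, 0.1472, 0.1575]
tool_rot: [0.99, -0.12, 0.074, 0.01]
wrist_force: [0.2, -1.0, -0.2]
finger_gap: 0.0004
grip_force: 0.0
```

Run:
```python
from h import *
z=T.apply([0,0,1]);row(release+.0298*z);
```

```text
[0.972 1.797 0.832 0.022 0.011 0.   ]
```

>>> play_rows([
  [[0.5, 0.9, 0, 0, 0, 0], [0.95, 1.8, 0, 0, 0, 0], [0.95, 1.8, 0.3, 0, 0, 0], [0.95, 1.8, 0.6, 0, 0, 0], [0.95, 1.8, 0.7, 0, 0, 0], [0.95, 1.8, 0.7, 0, 0, 0]],
])

```text
time_s: 10.15
position: [0.5567, 0.0683, 0.1359]
tool_rot: [0.99, -0.119, 0.074, 0.01]
wrist_force: [-0.0, 0.5, 0.5]
finger_gap: 0.0008
grip_force: 0.0
```

Run:
```python
from h import *
from cell import robot
z=T.apply([0,0,1]);row(release+.0298*z)
fr=robot.grab_frame("scene")["frame"]
cv2.imwrite("pics/z7.png",cv2.resize(fr[150:210,290:390],(800,480),interpolation=cv2.INTER_CUBIC)[:,:,::-1])
```

```text
[0.028 0.022 0.139 0.016 0.013 0.011]
```

View pics/z7.png

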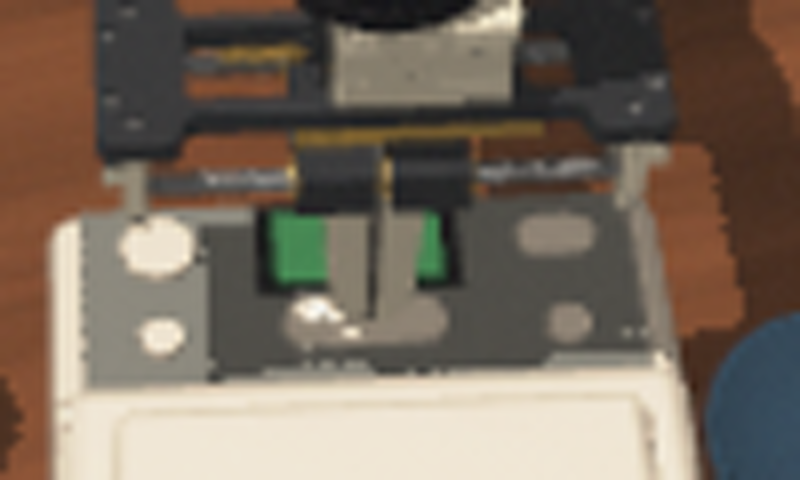

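The tip at crop (370,318) is over the centre of the bar (365,320). Press now.

>>> play_rows([
  [[0, 0, 0.1, 0, 0, 0], [0, 0, 0.17, 0, 0, 0], [0, 0, 0.2, 0, 0, 0], [0, 0, 0.2, 0, 0, 0]],
])

```text
time_s: 10.7
position: [0.5586, 0.0673, 0.1293]
tool_rot: [0.99, -0.12, 0.075, 0.01]
wrist_force: [-1.7, 1.5, 3.7]
finger_gap: 0.0008
grip_force: 2.1
```

>>> play_rows([
  [[0, 0, 0.03, 0, 0, 0], [0, 0, 0.03, 0, 0, 0]],
])

```text
time_s: 10.95
position: [0.5589, 0.0671, 0.1278]
tool_rot: [0.99, -0.12, 0.075, 0.01]
wrist_force: [-1.8, 2.0, 3.2]
finger_gap: 0.0003
grip_force: 2.1
```

>>> play_rows([
  [[0, 0, 0.03, 0, 0, 0], [0, 0, 0.03, 0, 0, 0]],
])

```text
time_s: 11.2
position: [0.559, 0.0671, 0.1266]
tool_rot: [0.99, -0.12, 0.075, 0.01]
wrist_force: [-0.5, 2.2, 4.8]
finger_gap: 0.0004
grip_force: 2.6
```

>>> play_rows([
  [[0, 0, 0.03, 0, 0, 0], [0, 0, 0.03, 0, 0, 0]],
])

```text
time_s: 11.45
position: [0.5591, 0.067, 0.1258]
tool_rot: [0.99, -0.12, 0.075, 0.01]
wrist_force: [-2.4, 2.7, 7.6]
finger_gap: 0.0002
grip_force: 3.9
```

Run:
```python
from h import *
from cell import robot
d=pickle.load(open("f0.pkl","rb"));fr=robot.grab_frame("scene")["frame"]
print(robot.sense()["wrist_force"],np.abs(fr[200:280,300:385].astype(int)-d["scene"]["frame"][200:280,300:385]).mean())
```

```text
[-2.40149448  1.84042075  7.37725032] 24.22426470588235
```

The lid region has changed strongly, so the lid is moving. Retract square to the panel first, then up and back toward the robot.

>>> play_rows([
  [[0, 0, -0.4, 0, 0, 0], [-0.6, 0, -1, 0, 0, 0], [-1.6, 0, -1.8, 0, 0, 0], [-2.6, 0, -2.6, 0, 0, 0], [-3.6, 0, -3.2, 0, 0, 0], [-4.4, 0, -3.6, 0, 0, 0], [-4.4, 0, -3.6, 0, 0, 0], [-4.4, 0, -3.6, 0, 0, 0], [-4.4, 0, -3.6, 0, 0, 0], [-4.4, 0, -3.6, 0, 0, 0], [-4.4, 0, -3.6, 0, 0, 0], [-4.4, 0, -3.6, 0, 0, 0]],
])

```text
time_s: 13.0
position: [0.3692, 0.1137, 0.2411]
tool_rot: [0.99, -0.12, 0.074, 0.01]
wrist_force: [-0.6, -0.8, -0.4]
finger_gap: 0.0001
grip_force: 0.0
```

>>> play_rows([
  [[0, 0, 0, 0, 0, 0], [0, 0, 0, 0, 0, 0], [0, 0, 0, 0, 0, 0], [0, 0, 0, 0, 0, 0], [0, 0, 0, 0, 0, 0], [0, 0, 0, 0, 0, 0], [0, 0, 0, 0, 0, 0], [0, 0, 0, 0, 0, 0], [0, 0, 0, 0, 0, 0], [0, 0, 0, 0, 0, 0], [0, 0, 0, 0, 0, 0], [0, 0, 0, 0, 0, 0]],
])

```text
time_s: 14.5
position: [0.3691, 0.1139, 0.2413]
tool_rot: [0.99, -0.12, 0.074, 0.01]
wrist_force: [-0.3, -1.7, 0.3]
finger_gap: 0.0006
grip_force: 0.0
```

Run:
```python
from cell import robot
import cv2
cv2.imwrite("pics/end.png",robot.grab_frame("scene")["frame"][:,:,::-1]);print(robot.sense()["time_s"])
```

```text
14.55
```

View pics/end.png

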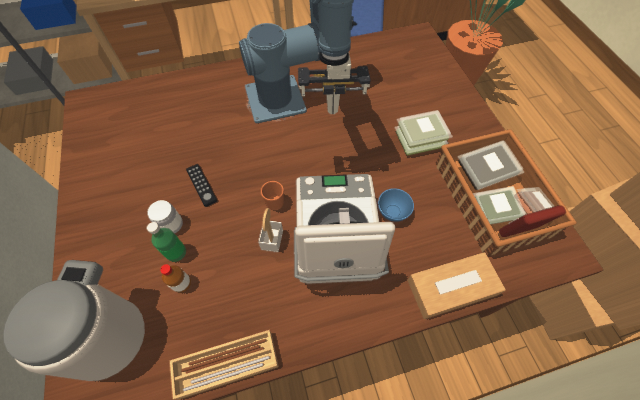

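The lid stands open at the rear of the cooker (about (343,250)). The arm is clear and everything else looks to be where it was, so I'm handing in.

```bash
python3 -c "
from cell import robot
print(robot.finish_job())"
```

```text
the job is handed in; nothing more can be done
None
```

I pressed the cancel key fully down and then the release bar; the lid sprang fully open by itself, the arm drew back clear, and I handed the job in (no verdict was returned).

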